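# Level the tube reader, slide the sample tube in to its ring and shut the gate

## Task

First turn the black bar knob of the tube reader until its hinged platform is level (needle on the red mark of the dial). Lay the white tube with the red ring in the reader's grey V guides, its ring end towards the blue block but still outside the bore, and let go; then slide it into the bore just until the red ring is at the bore's mouth. Finally swing the yellow gate fully across behind the tube's black end, leaving the platform level and the blue-ringed tube and everything else where they are.

Things in the scene. Friction and masses are not known exactly. Their poses are not given: they have to be found in the camera images.
- reader: the reader's fixed grey base plate, 120 (x) x 275 (y) x 8 mm. Origin: centre of its underside. y points along the tube's path towards the blue block, x to the back, z up. It carries a white hinged platform (132 wide, 264 long, top 30 mm above the table when level; hinge along x at y = +125, z = 20 mm). When level: knob axis at x = -70, y = -108; bore mouth at x = 0, y = +40 mm.
- platform (a joint): tilt of the white platform in rad; 0 = level, positive = its knob end (-y end) raised. Driven only by the knob: tilt = 0.03 x knob angle; stays where left. A needle on a 44 mm dial on top of the blue block shows it twelve times enlarged: level when it lies on the red mark, which points to -x (to the robot).
- knob (a joint): angle of the tilt knob in rad, positive clockwise seen from above, range -1.5 to 1.5, 0 at level; clockwise raises the knob end of the platform (at the knob about 7 mm per rad). Starts 0.8 to 1.35 clockwise of level. Friction 0.15 N m, so the platform holds under a light press (20 N).
- knob_grip (a point): centre of the knob's upright black grip bar (10 mm thick, 42 long, 24 high), on the turning axis, 12 mm below the bar's top, 18 mm above the platform's top (48 mm above the table when level), on a tab at the platform's front corner. The bar runs along this frame's y (turns with the knob); grip it across x. At knob = 0 it is parallel to the tube's path.
- mouth (a point): centre of the bore's mouth in the face of the blue block, on the platform, 52 mm above the table when level. y points into the bore along its axis, z up, x to the back. Bore 20.5 mm wide, 3 mm chamfer, 78 mm deep (deeper than wanted). Block 52 mm wide, 22 mm above and below the axis, 85 mm deep; the dial on it reaches 30 mm above the axis.
- guides (a point): the point on the bore's axis 75 mm before the mouth (axes as mouth): middle of the 60 mm gap, free for fingers, between two grey V guides that carry the tube exactly on the axis. Guides reach from y = -45 to -8 mm and from -125 to -105 mm, measured from the mouth; their tops lie 3 mm below the axis, the platform 22 mm below it. Best place for the middle of the tube before it is slid in.
- tube: the tube to load: white, 18 mm diameter, 130 mm long, 40 to 85 g, loose. Origin: its middle, on its axis; y points along it to the nose that enters the bore (nose at y = +65 mm), black end at y = -65 to -53 mm; it may roll about y. A 4 mm wide red ring is painted at y = +15 mm. Starts in either place of the rest, nose roughly to +y.
- tube_mark (a point): centre of the red ring on the tube's axis, 50 mm from the nose; its axes are those of tube.
- tube_tail (a point): centre of the flat black end face of the tube, 80 mm from the ring; its axes are those of tube.
- spare_tube: the same tube with a blue ring, in the rest's other place; leave it there. Origin and axes as tube.
- rest: the fixed low grey rest of both tubes, a 130 x 110 x 8 mm plate. Origin: centre of its underside, y along the tubes. Two places at x = -40 and +40 mm, each with V supports 34 to 50 mm either side of the middle; tube axis 34 mm above the table.
- gate (a joint): angle of the yellow gate in rad: 0 = open (arm along -y, parallel to the tube's path, 52 mm to its back), 1.571 = fully across (arm to -x, over the tube's path, at its stop). Turns flat, clockwise seen from above, stays where left (0.04 N m). Starts at 0 to 0.15. Shut, its inner face is 85 mm before the mouth, 5 mm behind the tube's end when the ring is at the mouth.
- gate_pivot (a point): the gate's pivot, in the middle of its 10 mm wide, 8 mm thick arm, 90 mm before the mouth, 52 mm to the back of the bore's axis and 1 mm above it.
- gate_peg (a point): middle of the free part of the black peg (10 mm diameter) that stands on the gate's tip, 70 mm from the pivot; from 5 mm above the arm's middle to 29 mm above it (the point is at 16 mm). Push it sideways to swing the gate.
- timer: white kitchen timer, 61 x 61 x 21 mm, bystander; origin at the centre of its underside.
- rubber_bulb: black rubber bulb, 29 mm wide, 47 high, bystander; origin at the centre of its underside.
- petri_b: petri dish, 59 mm wide, 12 high, bystander; origin under its centre.
- tape_roll: roll of white tape, 53 mm wide, 18 high, bystander; origin under its centre.

How it is judged:
By the outcome, as a careful person would: the job done as asked, in the order asked, and still so for the second after the job is handed in, with the robot touching nothing.
It also fails if it takes over 61 s, if anything falls off the work surface, if the arm or the gripper's body presses on something with over 40 N, if the wrist force passes 120 N, or if a joint passes its speed limit or range.

## Robot

A 7-joint arm with a two-finger parallel gripper is mounted at the origin on a cart in front of the work surface, level with it; the furniture and walls round the work are solid. World frame = base frame: x ahead of the robot, y to its left, z up, the work surface at z = 0. Lengths are in m, angles in rad, forces in N, time in s.
With the tool pointing down it reaches from about 0.425 to 0.925 m from the base axis. Payload 6.8 kg.
Tool frame: the origin (TCP) lies between the finger pads; the fingertips stand 14 mm ahead of it and the grasp point (between the pads) lies 5 mm behind it; z points along the fingers, y is the line along which they close (so a half turn about z gives the same grasp; the last joint's range is limited). The gripper opens to 88 mm and grips with 3 to 60 N. Pads are 20 mm wide; open, the fingers measure 115 mm over their backs; the gripper's body (75 mm by 178 mm) begins 61 mm behind the grasp point.
Start: joints at [-1.255, 0.477, 0.022, 1.555, -0.011, 1.109, -0.083], TCP at [0.278, 0.615, 0.237] pointing down, gripper open.
Joint ranges: [-2.96, 2.96], [-0.34, 2.1], [-1.41, 1.46], [0.24, 2.44], [-1.37, 4.51], [0.17, 1.92], [-2.96, 2.96]. Speed limits (rad/s): [2.39, 2.39, 3.14, 3.14, 3.14, 3.14, 3.14].

## Interface

Orientations are given as a unit quaternion [x, y, z, w].
In Python, from workcell import bot, set_gripper, optics, sign_off gives the robot as it stands. The module is installed in compiled form; this text tells all that it offers. Calls block until the motion is done:
- bot.reach(position, orientation): joint-space move of the TCP to a pose.
- bot.move_linear(position, attitude=None, velocity=0.15): straight line of the TCP; attitude=None keeps the orientation; velocity is the mean speed in m/s.
- bot.move_joints(angles): joint-space move.
- set_gripper(opening, force=None): opening from 0.0 (shut) to 1.0 (fully open); force is the grip in N (None keeps the last); returns when the fingers have stopped.
- bot.dwell(seconds).
- bot.solve_ik(position, orientation): joint angles nearest the present ones, or None.
- optics.grab_frame(name): name is "scene" or "top" or "wrist"; returns the picture (480x640x3 uint8, red, green, blue); there is no depth.
- optics.camera_info(name): a dict with "camera_matrix" (3x3 intrinsics, pixels), "camera_from_world" (4x4, takes a point from world to camera coordinates). Camera axes: x right, y up, looking along -z (the intrinsics and any distortion apply to the point x, -y, -z); pixel columns grow to the right and rows downward; lengths in m; the calibration is good to about 2 mm. A picture is of the moment at which its call begins: read the wrist's pose just before it. camera_info takes no time and is no camera call; for the wrist camera it gives the pose at the moment of the call.
A pose or a line that the arm cannot do raises bot.IKError and nothing moves.
- sign_off(): hands the job in; it is judged then, once.
Readings, each from a call of its own:
- bot.current_clock(): time.
- bot.current_qpos(): joint angles.
- bot.current_joint_vel(): joint speeds.
- bot.current_joint_torque(): joint torques, N m.
- bot.current_position(): TCP position.
- bot.current_tcp_rot(): TCP orientation.
- bot.current_force(): force on the tool from outside, world axes, zero at the start.
- bot.current_torque(): the same for the moment, N m.
- bot.current_width(): opening from 0.0 (shut) to 1.0 (fully open).
- bot.current_grasp_force(): force on a finger pad.
Only numpy, scipy, OpenCV 4.12 (cv2) and the standard library are available. Lean on these libraries where they do the work, as an engineer would, in place of code of your own. Each camera call takes 0.05 s, during which the arm holds its last target. There are 200 camera calls.

## Working session

There is one attempt and no reset: what is moved stays moved. The work goes in short steps, each a Python script; the robot and the scene stay as the last script left them, time stands still between calls to the robot, and variables do not carry over. Pictures are saved under pics/ and viewed, at most 10 in all, crops included, and the job is handed in when it is done.

```bash
mkdir -p pics; python3 - <<'E'
from workcell import bot,optics
import cv2,numpy as np
np.set_printoptions(precision=4,suppress=True)
for n in("scene","top","wrist"):
    im=optics.grab_frame(n); cv2.imwrite(f"pics/{n}0.png",im[:,:,::-1])
    i=optics.camera_info(n); print(n,{k:(v if not hasattr(v,'shape') else v.tolist()) for k,v in i.items()})
print(bot.current_clock(),bot.current_position(),bot.current_tcp_rot())
E
```

```text
scene {'camera_matrix': [[578.4682940788707, 0.0, 319.0221108947345], [0.0, 578.4682940788707, 235.02601682666076], [0.0, 0.0, 1.0]], 'camera_from_world': [[0.8748856221750918, -0.4837943369665292, -0.022763734983933002, -0.5280257875640394], [0.2695393355279416, 0.44730407656360444, 0.8527998649699333, -0.2169714271019263], [-0.4023974337821479, -0.7522380624567582, 0.5217415094439433, -1.042371382921383], [0.0, 0.0, 0.0, 1.0]]}
top {'camera_matrix': [[600.1715528897802, 0.0, 325.73960931108417], [0.0, 600.1715528897802, 248.26819417016517], [0.0, 0.0, 1.0]], 'camera_from_world': [[-0.0053676160307870304, -0.9999855749820507, -0.00019628031873529002, -0.033116977184966645], [0.99033064617809, -0.005343000923537317, 0.13862418108547198, -0.5918945751780291], [-0.13862323015509595, 0.0005496989617639323, 0.9903450398181529, -1.4086103980970146], [0.0, 0.0, 0.0, 1.0]]}
wrist {'camera_matrix': [[350.3969990175093, 0.0, 322.433965651533], [0.0, 350.3969990175093, 240.1160092694992], [0.0, 0.0, 1.0]], 'camera_from_world': [[0.41108813750585904, 0.9115941871903803, -0.0016065748275122603, -0.6738472957468361], [-0.8786070767230706, 0.3957413805639577, -0.26727956233404015, 0.0319293408054499], [-0.24301470723828064, 0.11128700548601897, 0.9636176910351173, -0.39072591214661945], [0.0, 0.0, 0.0, 1.0]]}
0.15 [0.2774 0.6149 0.2359] [ 0.2103  0.9776 -0.0006 -0.0001]
```

View pics/top0.png

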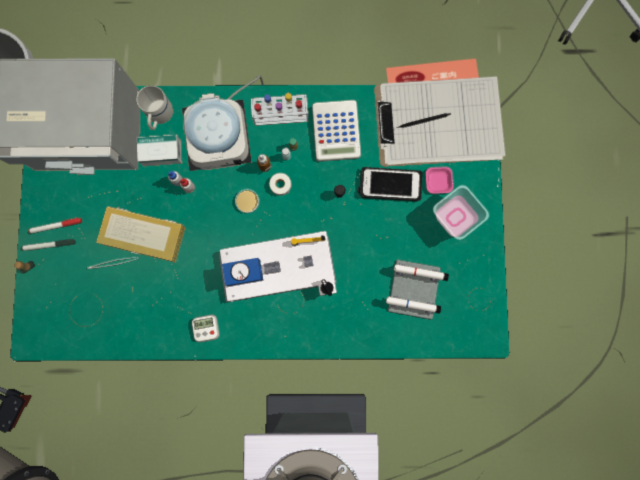

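View pics/scene0.png

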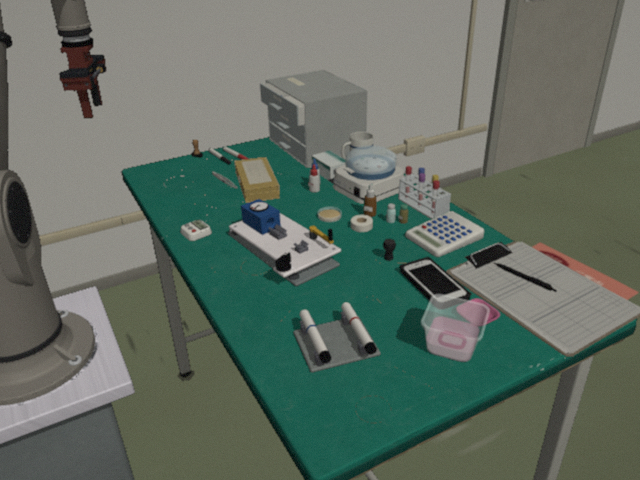

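The top view shows the reader around (220–335, 235–300), with its block to the left and the knob at about (326,288). The rest is at about (415,290) with both tubes. I'll enlarge both areas.

```bash
python3 - <<'E'
import cv2,numpy as np
im=cv2.imread("pics/top0.png")
a=cv2.resize(im[225:310,210:343],None,fx=6,fy=6,interpolation=cv2.INTER_CUBIC)
cv2.imwrite("pics/c1.png",a)
b=cv2.resize(im[255:325,380:455],None,fx=8,fy=8,interpolation=cv2.INTER_CUBIC)
cv2.imwrite("pics/c2.png",b); print(a.shape,b.shape)
E
```

```text
(510, 798, 3) (560, 600, 3)
```

View pics/c1.png

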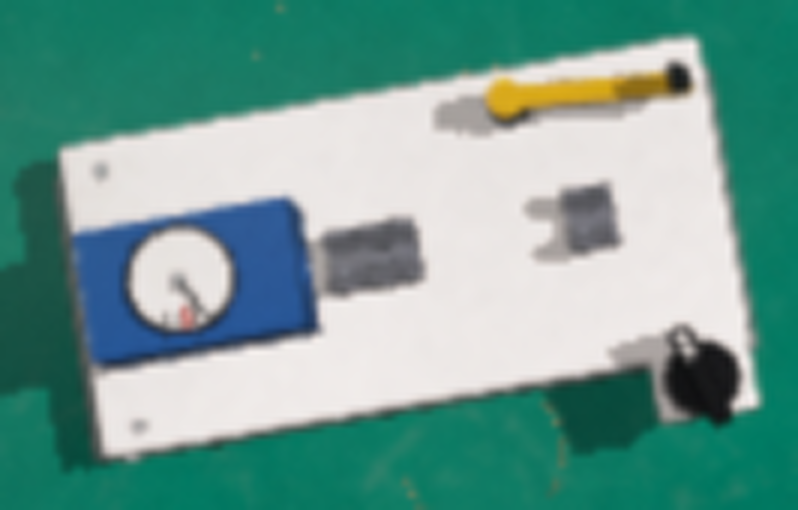

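View pics/c2.png

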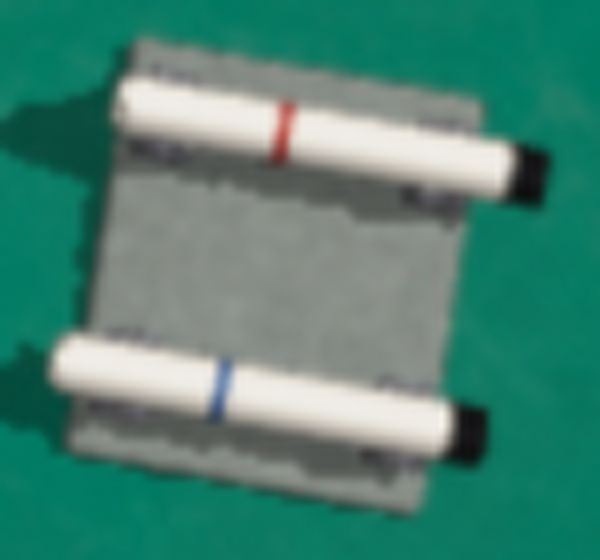

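The red-ringed tube is in the rear place: ring at crop px (284,132), nose at (120,101), black end at (546,177). The knob bar runs (683,335)–(722,418) and the needle is about 25° off the mark. Next I'll fit the poses.

```bash
cat > h.py <<'E'
import numpy as np,cv2,json
from workcell import bot,set_gripper,optics,sign_off
from scipy.spatial.transform import Rotation as R
from scipy.optimize import least_squares
np.set_printoptions(precision=4,suppress=True)
def proj(info,P):
    K=np.array(info["camera_matrix"]);T=np.array(info["camera_from_world"])
    c=np.c_[np.atleast_2d(P),np.ones(len(np.atleast_2d(P)))]@T.T
    u=np.c_[c[:,0],-c[:,1],-c[:,2]]@K.T
    return u[:,:2]/u[:,2:]
def unproj(info,px,z):
    K=np.array(info["camera_matrix"]);T=np.array(info["camera_from_world"])
    d=np.linalg.solve(K,np.r_[px,1]);d=T[:3,:3].T@np.array([d[0],-d[1],-d[2]])
    o=-T[:3,:3].T@T[:3,3]
    return o+d*(z-o[2])/d[2]
def plat(p,tilt):  # platform point given at level -> reader frame
    p=np.atleast_2d(p)-[0,.125,.02]
    return R.from_euler('x',-tilt).apply(p)+[0,.125,.02]
def world(p,pose,tilt=0.):
    return R.from_euler('z',pose[2]).apply(plat(p,tilt))+[pose[0],pose[1],0]
def down(yaw): # tool pointing down, tool y axis at world yaw (mod pi)
    c,s=np.cos(yaw),np.sin(yaw); y=np.array([c,s,0]);z=np.array([0,0,-1.])
    return R.from_matrix(np.c_[np.cross(y,z),y,z]).as_quat()
E
cat > fit.py <<'E'
from h import *
t=optics.camera_info("top")
pts=[((66,132,30),(62,150)),((66,-132,30),(696,38)),((-66,132,30),(103,458)),((26,40,74),(298,203)),((-26,40,74),(319,330)),
((52,-50,57),(505,96)),((-70,-108,60),(703,377)),((0,-5,49),(421,252)),((0,-85,49),(616,215)),((0,82.5,80),(181,279))]
P=np.array([a for a,b in pts])/1e3; U=(np.array([b for a,b in pts])+.5)/6-.5+[210,225]
f=lambda v:(proj(t,world(P,v[:3],v[3]))-U).ravel()
r=least_squares(f,[.5,.05,.1,.03],loss='soft_l1',f_scale=.5);print(r.x,"knob",r.x[3]/.03);print(f(r.x).reshape(-1,2))
b=[(np.array(q)+.5)/6-.5+[210,225] for q in[(683,335),(722,418)]]
w=[unproj(t,q,.069) for q in b];d=w[0]-w[1];print("bar dir ang",np.arctan2(d[1],d[0]),"path ang",r.x[2]+np.pi/2,np.linalg.norm(d))
for q in[(284,132),(120,101),(546,177)]:print(unproj(t,(np.array(q)+.5)/8-.5+[380,255],.034))
E
python3 fit.py
```

```text
[ 0.5477  0.0814  0.1688 -0.0393] knob -1.3100680812555043
[[-0.4099  0.3059]
 [ 0.6888  1.1359]
 [ 0.9489  2.5645]
 [-0.9853 -1.134 ]
 [-0.989  -0.6684]
 [ 0.4171  0.8015]
 [ 0.0066 -0.3045]
 [-0.4442 -0.4904]
 [-0.1107  0.1001]
 [ 2.0894 -0.2475]]
bar dir ang 0.43347311901157287 path ang 1.7396298107638537 0.0358969798196633
[ 0.536  -0.2517  0.034 ]
[ 0.5456 -0.2024  0.034 ]
[ 0.5219 -0.3303  0.034 ]
```

```bash
python3 - <<'E'
s=open('fit.py').read()
a=s.index("pts=[");b=s.index("P=np")
s=s[:a]+"""pts=[((26,40,74),(298,203)),((-26,40,74),(319,330)),((26,125,74),(75,234)),((-26,125,74),(96,365)),
((52,-50,57),(505,96)),((-70,-108,60),(703,377)),((0,-5,49),(421,252)),((0,-85,49),(616,215))]
"""+s[b:]
s=s.replace("f=lambda v:(","T=.0385\nf=lambda v:(").replace("v[3])","T)").replace(",.03],",",],").replace("r.x[3]","T")
open('fit.py','w').write(s)
E
python3 fit.py
cat >> h.py <<'E'
def ik(p,yaws):
    for y in yaws:
        q=bot.solve_ik(list(p),list(down(y)));print(round(y,3),q if q is None else np.array(q))
E
python3 - <<'E'
from h import *
ps=[.548,.081,.17]
k=world([-.07,-.108,.048],ps,.0385)[0];print(k)
ps2=ps[2]
ik(k+[0,0,.1],[ps2-1.3,ps2-1.3+np.pi]);k0=world([-.07,-.108,.048],ps)[0];ik(k0,[ps2,ps2+np.pi]);ik([.536,-.25,.1],[.18,.18+np.pi])
g=world([.052,-.12,.08],ps)[0];ik(g,[ps2,ps2+np.pi]);g=world([-.018,-.05,.08],ps)[0];ik(g,[ps2,ps2+np.pi,ps2-1.57,ps2+1.57])
E
```

```text
[0.5466 0.0776 0.1656] knob 1.2833333333333334
[[-1.4375 -0.781 ]
 [-1.4979 -0.1967]
 [ 0.2053  0.322 ]
 [-0.0379  0.2519]
 [ 0.5913  0.6523]
 [ 0.2541 -0.0292]
 [-0.1225 -0.3344]
 [ 0.4061  0.0133]]
bar dir ang 0.43347311901157287 path ang 1.7363881862033088 0.0358969798196633
[ 0.536  -0.2517  0.034 ]
[ 0.5456 -0.2024  0.034 ]
[ 0.5219 -0.3303  0.034 ]
[ 0.4971 -0.0361  0.0569]
-1.13 [-0.6867  0.3671  0.7836  2.0868 -0.3536  0.8207 -0.8211]
2.012 [-0.3626  0.2986  0.3695  2.0688 -0.1488  0.7988  2.1077]
0.17 [-0.3736  0.5014  0.4033  2.1365 -0.3586  0.5675  0.4605]
3.312 [-0.9013  0.9719  1.2611  2.1641 -1.1773  1.0194 -1.9177]
0.18 [-0.3832  0.7822  1.0549  1.9198 -0.8417  0.9651  1.2605]
3.322 [-0.4618  0.9525  1.2636  1.9235 -1.0372  1.1247 -1.7225]
0.17 [-0.4092  0.619   0.4893  1.8388 -0.3973  0.782   0.4594]
3.312 [-0.8163  1.0334  1.2602  1.863  -1.1017  1.1605 -2.1104]
0.17 [-0.5074  0.4978  0.4322  2.0302 -0.3242  0.6789  0.3035]
3.312 [-1.0013  0.9308  1.264   2.0568 -1.0736  1.0552 -2.1521]
-1.4 [-0.632   0.5351  0.6007  2.0379 -0.4622  0.7029 -1.1361]
1.74 [-0.2998  0.4675  0.1646  2.0165 -0.1197  0.6665  1.6817]
```

```bash
python3 - <<'E'
from h import *
ps=[.5466,.0776,.1656]
k=world([-.07,-.108,.048],ps,.0385)[0]
bot.reach([k[0],k[1],.19],list(down(ps[2]-1.3))); set_gripper(.4,20)
i=optics.camera_info("wrist");im=optics.grab_frame("wrist");cv2.imwrite("pics/w1.png",im[:,:,::-1])
json.dump({a:np.array(b).tolist() for a,b in i.items()},open("w1.json","w"))
print(bot.current_clock(),bot.current_position(),k)
names=[[0,.04,.052],[-.026,.04,.074],[.026,.04,.074],[.052,-.05,.057],[0,-.085,.049],[0,-.005,.049],[-.07,-.108,.06]]
print(proj(i,world(np.array(names),ps,.0385)))
E
```

```text
3.6 [ 0.4952 -0.0392  0.19  ] [ 0.4952 -0.0392  0.0569]
[[157.8288  94.8233]
 [137.2341 128.2846]
 [147.4636  50.0065]
 [289.6223  53.6628]
 [318.3402 141.1018]
 [217.445  112.0193]
 [322.2487 237.0776]]
```

View pics/w1.png

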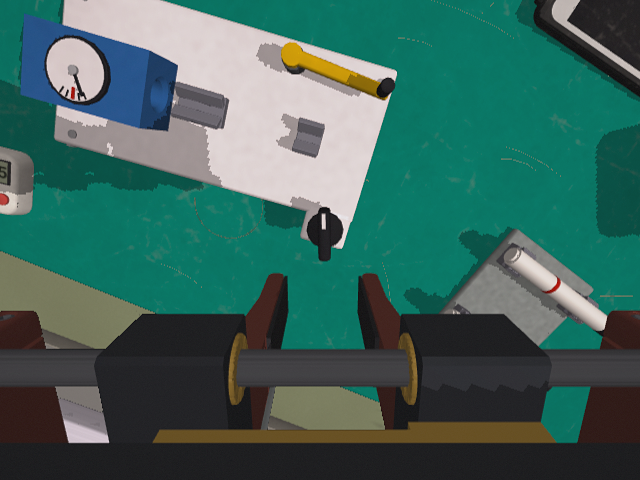

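The wrist picture shows the knob bar at (325,233), running vertically, so the fingers are aligned with it. The gate pivot is at (291,56) and the mouth-face top corners at (152,52) and (137,128). I'll refit with both views, then turn the knob.

```bash
cat >> fit.py <<'E'
w1=json.load(open("w1.json"))
P2=np.array([(26,40,74),(-26,40,74),(52,-50,57),(-70,-108,60),(0,-5,49),(0,-85,49)])/1e3
U2=np.array([(152,52),(137,128),(291,56),(325,233),(225,111),(321,140)],float)
for T in(.035,.0385,.041):
    g=lambda v:np.r_[f(v)*2.27,((proj(w1,world(P2,v,T))-U2)*.65).ravel()]
    r=least_squares(g,[.547,.078,.166],loss='soft_l1',f_scale=1.);print(T,r.x,r.cost)
    g2=lambda v:((proj(w1,world(P2,v,T))-U2)*.65).ravel()
    r2=least_squares(g2,[.547,.078,.166],loss='soft_l1',f_scale=1.);print(r2.x,r2.cost);print(g2(r2.x).reshape(-1,2).T)
E
python3 fit.py | tail -12
```

```text
0.035 [0.5469 0.0771 0.1672] 19.221217757192452
[0.5475 0.076  0.1712] 7.582647859682102
[[-1.092   2.1828  0.7144  0.2271 -3.1988 -0.0245]
 [-1.1046  0.376  -1.8133  2.0446  0.5886  0.2439]]
0.0385 [0.5469 0.0769 0.1669] 19.796340238069998
[0.5475 0.0759 0.1711] 7.920737393516434
[[-1.228   2.0422  0.7071  0.2419 -3.2442  0.0227]
 [-1.1641  0.3751 -1.9176  2.2383  0.5886  0.2754]]
0.041 [0.5469 0.0768 0.1667] 20.22114621433298
[0.5475 0.0757 0.171 ] 8.171444754200413
[[-1.3263  1.9411  0.7001  0.2516 -3.2778  0.0551]
 [-1.2063  0.3748 -1.9931  2.3764  0.5884  0.297 ]]
```

```bash
python3 - <<'E'
from h import *
ps=[.5472,.0765,.169]
w1=json.load(open("w1.json"))
k=unproj(w1,(325,233),.069);k1=world([-.07,-.108,.048],ps,.039)[0];print(k,k1)
k=np.r_[(k[:2]+k1[:2])/2,k1[2]]
a=list(down(ps[2]-1.303))
bot.move_linear([*k[:2],k[2]+.004],a,.1)
print(bot.current_clock(),bot.current_force(),bot.current_position())
set_gripper(0,25);print("w",bot.current_width(),bot.current_grasp_force(),bot.current_force(),bot.current_torque())
d=k1-world([-.07,-.108,.048],ps,0)[0]
k0=k-d+[0,0,.004]
bot.move_linear(list(k0),list(down(ps[2])),np.linalg.norm(d)/2.5)
print(bot.current_clock(),bot.current_position(),bot.current_force(),bot.current_torque())
bot.dwell(.2);set_gripper(.4);print(bot.current_force())
bot.move_linear([k0[0],k0[1],.15],None,.15)
i=optics.camera_info("wrist");im=optics.grab_frame("wrist");cv2.imwrite("pics/w2.png",im[:,:,::-1])
json.dump({a:np.array(b).tolist() for a,b in i.items()},open("w2.json","w"))
print(bot.current_clock())
t=optics.grab_frame("top")[:,:,::-1]
cv2.imwrite("pics/t2.png",t)
E
```

```text
[ 0.499  -0.0393  0.069 ] [ 0.4961 -0.0405  0.0571]
5.0417 [ 0.5014  0.3572 -0.0502] [ 0.498  -0.0399  0.0616]
w 0.11852719987187937 24.90419626235962 [0.0857 0.9963 3.6158] [-0.1357  0.251   0.2133]
8.2 [ 0.4967 -0.0403  0.052 ] [-4.1739  2.5068  8.2781] [ 0.9312  0.9614 -0.0531]
[ 0.5892 -0.0986  1.3233]
9.8417
```

View pics/w2.png

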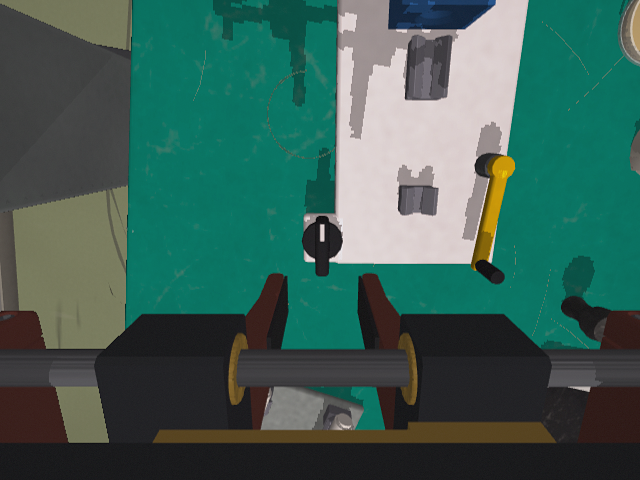

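The knob bar at (322,217–275) is now parallel to the platform's front edge (x≈337). I'll check the needle and guides in an enlarged composite.

```bash
python3 - <<'E'
import cv2,numpy as np
w=cv2.imread("pics/w2.png")[20:230,385:525];t=cv2.imread("pics/t2.png")[255:287,217:268]
a=cv2.resize(w,None,fx=2.85,fy=2.85,interpolation=cv2.INTER_CUBIC)
b=cv2.resize(t,None,fx=7.8,fy=7.8,interpolation=cv2.INTER_CUBIC)
c=np.zeros((600,800,3),np.uint8);c[:a.shape[0],:a.shape[1]]=a;c[:b.shape[0],400:400+b.shape[1]]=b[:,:400]
cv2.imwrite("pics/c3.png",c)
E
```

```text
(no output)
```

View pics/c3.png

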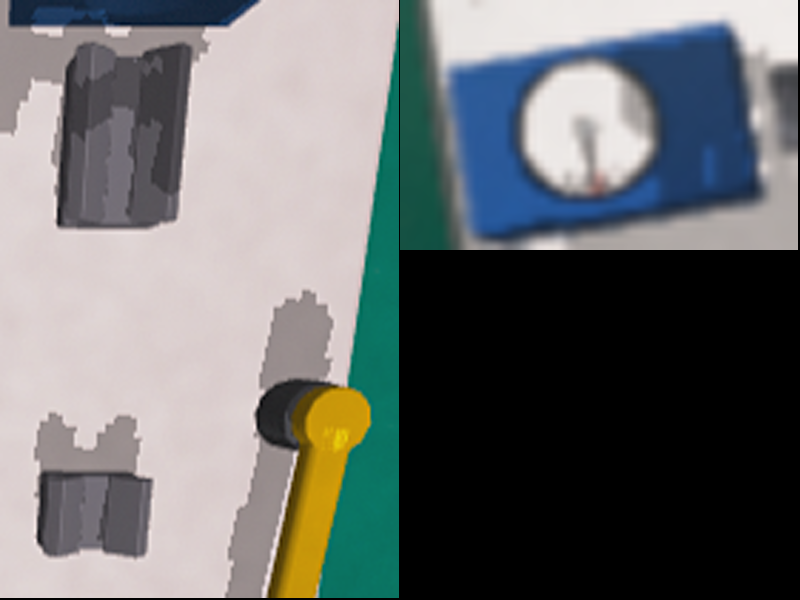

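```bash
python3 - <<'E'
from h import *
w=json.load(open("w2.json"))
P=np.array([(52,-50,57),(0,-65,49),(0,32,49),(0,-5,30),(0,-85,30),(-70,-108,60)])/1e3
U=np.array([(503.6,166.7),(419,187),(434.1,35.4),(426.4,98.2),(418,214),(322,244)])
g=lambda v:(proj(w,world(P,v,0))-U).ravel()
r=least_squares(g,[.547,.0765,.169],loss='soft_l1');print(r.x);print(g(r.x).reshape(-1,2).T);print(g([.5472,.0765,.169]).reshape(-1,2).T)
E
```

```text
[0.5479 0.0773 0.1572]
[[ 0.4077  2.623   0.9733 -4.6558 -5.331  -0.2523]
 [ 0.3394  0.0355 -2.426   1.0721 -3.9756  4.6858]]
[[-0.0129  2.4073 -1.0836 -5.8602 -5.2176  0.3133]
 [ 0.4396  1.0014 -1.2334  2.0864 -3.1073  6.7204]]
```

The needle lies on the red mark. Next I'll fetch the tube.

```bash
python3 - <<'E'
from h import *
m=[.5335,-.2664]; a=list(down(-.183))
ps=[.5475,.0768,.166]
bot.reach([*m,.10],a)
set_gripper(.42)
bot.move_linear([*m,.031],None,.12)
print(bot.current_force());set_gripper(0,15)
print("w",bot.current_width()*88,bot.current_grasp_force(),bot.current_clock())
bot.move_linear([*m,.12],None,.15)
g=world([0,-.035,.052],ps)[0];print(g)
bot.reach([g[0],g[1],.12],list(down(ps[2])))
bot.move_linear([g[0],g[1],.075],None,.12)
print(bot.current_clock(),bot.current_width()*88,bot.current_position())
i=optics.camera_info("wrist");im=optics.grab_frame("wrist");cv2.imwrite("pics/w3.png",im[:,:,::-1])
json.dump({a:np.array(b).tolist() for a,b in i.items()},open("w3.json","w"))
E
```

```text
[ 0.7392  0.7857 -0.5879]
w 17.386694363247194 14.999221712350845 12.2417
[0.5533 0.0423 0.052 ]
14.6917 17.276503939767018 [0.5534 0.0413 0.075 ]
```

View pics/w3.png

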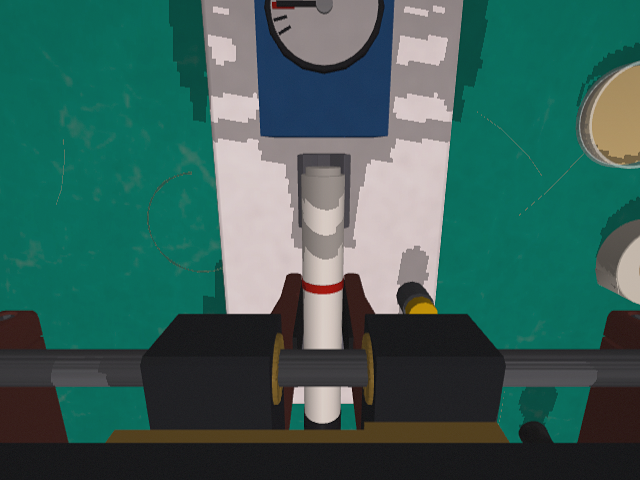

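The tube is held straight along the axis: ring at (322,289), nose at about y=170. The needle is horizontal on the red mark at (275–325,3). Next I'll lower the tube and let go.

```bash
python3 - <<'E'
from h import *
ps=[.5475,.0768,.166]
w=json.load(open("w3.json"))
inv=lambda q:R.from_euler('z',-ps[2]).apply(q-np.array([ps[0],ps[1],0]))
print("ring",inv(unproj(w,(322.5,289),.087)),"block edge",inv(unproj(w,(324.5,136.5),.074)), "tcp",inv(bot.current_position()))
g=world([.001,-.035,.052],ps)[0]
bot.move_linear([g[0],g[1],.0495],None,.06);print(bot.current_force())
set_gripper(.36);bot.dwell(.2);print(bot.current_force(),bot.current_clock())
bot.move_linear([g[0],g[1],.12],None,.15)
i=optics.camera_info("wrist");im=optics.grab_frame("wrist");cv2.imwrite("pics/w4.png",im[:,:,::-1])
json.dump({a:np.array(b).tolist() for a,b in i.items()},open("w4.json","w"))
hsv=cv2.cvtColor(im,cv2.COLOR_RGB2HSV);M=((hsv[...,0]<6)|(hsv[...,0]>174))&(hsv[...,1]>170)&(hsv[...,2]>90)
n,l,s,c=cv2.connectedComponentsWithStats(M.astype(np.uint8));
for k in range(1,n):
    if s[k,4]>25:print(s[k],c[k],inv(unproj(i,c[k],.060)))
print(bot.current_clock())
E
```

```text
ring [-0.0008 -0.0218  0.087 ] block edge [0.0001 0.0397 0.074 ] tcp [ 0.0004 -0.0358  0.0755]
[-0.1351  0.477  -0.9494]
[-0.222   1.1873  0.0093] 15.9667
[309 239  28   7 139] [322.2374 242.554 ] [-0.0004 -0.0208  0.06  ]
16.6333
```

View pics/w4.png

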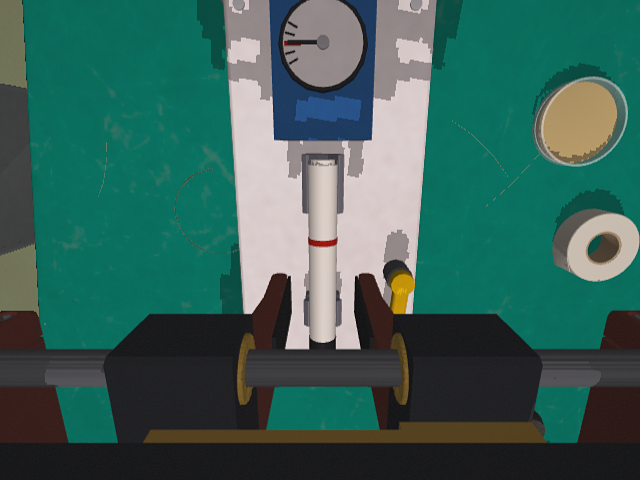

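The tube lies in the guides, with the ring at (322,243) and the nose outside the bore at about y=158. The needle is near the mark; I'll measure its angle numerically.

```bash
python3 - <<'E'
from h import *
im=cv2.imread("pics/w4.png");w=json.load(open("w4.json"))
for r in range(34,52):
    print(r,' '.join(f"{int(g):3d}{'r' if int(c)-int(g)>50 else ' '}" for b,g,c in im[r,282:332]))
hsv=cv2.cvtColor(im,cv2.COLOR_BGR2HSV)
B=(hsv[...,0]>100)&(hsv[...,0]<125)&(hsv[...,1]>120)
e=[(c,np.where(B[100:160,c])[0].max()+100) for c in range(285,362,6)];print(np.polyfit(*np.array(e).T,1))
E
```

```text
34  30   73  143  121   95   99   71   74   29   22   20   20   48  125  138  138  137  138  137  139  138  138  139  138  137  139  138  138  138  137  137  136  137  136  136  136  137  137  130  130  128  128  127  135  136  138  136  137  136  137 
35  34  100  141  138  140  138  121  124   96   92   70   33   61  143  139  138  138  137  138  139  139  139  139  139  140  139  137  138  137  138  137  137  136  137  137  137  138  131  109  110  103  104  104  118  129  138  137  137  138  135 
36  38  116  138  136  135  136  138  138  140  140  121   95  111  140  139  137  138  138  137  139  138  139  139  139  139  138  137  139  138  138  138  136  137  138  136  138  131  110   97   97   98   97   98   98  105  129  139  137  137  137 
37  37  115  137  136  136  135  137  137  138  137  139  139  141  138  138  138  139  138  139  139  139  140  139  141  138  139  139  138  139  139  138  138  138  138  137  134  111   98  100  100   99  101   99   99   98  105  134  139  137  136 
38  38  114  137  136  136  137  138  139  138  139  140  141  140  140  140  142  141  
[... 2765 characters left out ...]
1  139  138  136  137  138  139  139  138  139  139  138  138  137  138  138  138  138  138  137  138  136  137  138  139  114   96   84   85   98  116  141  138  137  136  137  139 
50  30   79  140  137  137  138  139  140  123  124  115   89   70  132  139  137  138  137  137  138  139  138  139  139  139  139  139  137  138  137  136  138  138  137  136  136  137  138  139  140  126  127  139  139  138  137  137  137  137  137 
51  28   55  144  140  120  123  115  116   67   66   17   20   30  113  140  138  137  137  138  138  139  138  138  138  139  138  137  137  139  138  138  139  137  137  138  137  137  138  137  137  139  139  137  138  137  137  137  137  137  137 
[  0. 139.]
```

The needle is exactly parallel to the mark, so the platform is level. Next I'll push the tube from behind with closed fingers, stopping about 6 mm short.

```bash
cat >> h.py <<'E'
ps=[.5475,.0768,.166]
inv=lambda q:R.from_euler('z',-ps[2]).apply(np.array(q)-np.array([ps[0],ps[1],0]))
def look(name,z=.060):
    i=optics.camera_info("wrist");im=optics.grab_frame("wrist");cv2.imwrite(f"pics/{name}.png",im[:,:,::-1])
    hsv=cv2.cvtColor(im,cv2.COLOR_RGB2HSV);M=((hsv[...,0]<6)|(hsv[...,0]>174))&(hsv[...,1]>170)&(hsv[...,2]>50)
    n,l,s,c=cv2.connectedComponentsWithStats(M.astype(np.uint8))
    for k in range(1,n):
        if s[k,4]>15:print("red",s[k],c[k],inv(unproj(i,c[k],z)))
    B=(hsv[...,0]>100)&(hsv[...,0]<125)&(hsv[...,1]>120);print("red area at 322:",np.where(M[:,322])[0],"blue",np.where(B[:,290])[0][[0,-1]],"mouth top row",proj(i,world([[0,.04,.074],[0,.04,.061],[0,.038,.061]],ps))[:,1])
    return im,i
E
python3 - <<'E'
from h import *
x=.0005
P=lambda y,z:list(world([x,y,z],ps)[0])
bot.move_linear(P(-.135,.12),None,.2);set_gripper(0)
bot.move_linear(P(-.135,.0665),None,.12);print(bot.current_force(),bot.current_clock())
bot.move_linear(P(-.112,.0665),None,.06);print(bot.current_force())
bot.move_linear(P(-.057,.0665),None,.04);print(bot.current_force(),inv(bot.current_position()),bot.current_clock())
look("w5")
E
```

```text
[-0.4951  0.1562  0.7461] 18.5167
[ 0.6404 -0.4803 -0.2339]
[-0.3918 -0.1439 -0.0497] [ 0.0005 -0.0572  0.0665] 20.575
red [302  91  42  12 388] [322.4948  95.6005] [-0.0004  0.0347  0.06  ]
red area at 322: [91 92 93 94 95 96 97 98 99] blue [ 0 91] mouth top row [75.0455 81.0606 86.4128]
```

```bash
python3 - <<'E'
from h import *
P=lambda y,z:list(world([.0005,y,z],ps)[0])
bot.move_linear(P(-.054,.0665),None,.03);print(bot.current_force(),inv(bot.current_position()),bot.current_clock())
im,i=look("w6")
print(np.array(i["camera_from_world"]).tolist(), inv(-np.array(i["camera_from_world"])[:3,:3].T@np.array(i["camera_from_world"])[:3,3]))
cv2.imwrite("pics/c6.png",cv2.resize(im[20:170,240:405,::-1],None,fx=4,fy=4,interpolation=cv2.INTER_CUBIC))
E
```

```text
[-1.2186  0.2319  0.1422] [ 0.0005 -0.0537  0.0665] 20.875
red [302  91  43  12 395] [322.7038  96.1089] [-0.0003  0.0379  0.06  ]
red area at 322: [ 91  92  93  94  95  96  97  98  99 100] blue [ 2 98] mouth top row [85.1557 90.2479 95.5313]
[[0.9861807274082444, 0.16567270692135205, 0.0003564686521617544, -0.5522809986693221], [-0.1595661057169912, 0.9504050776217725, -0.2669622563904283, 0.0530298838344831], [-0.04456714927906177, 0.26321615188302294, 0.96370691944856, -0.20771719309207393], [0.0, 0.0, 0.0, 1.0]] [-0.0005  0.0193  0.2145]
```

View pics/c6.png

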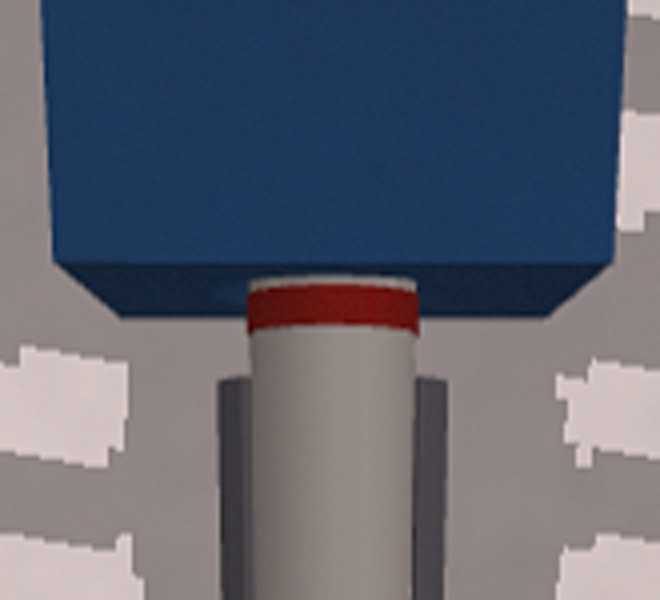

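The block's top edge is at row 85.5, against 85.2 predicted. The ring spans rows 91.8–101.3 and the mouth plane is at row 90.2 at the tube's top, so the ring centre is about 2.3 mm short. I'll push that remainder, then go to the gate.

```bash
python3 - <<'E'
from h import *
P=lambda y,z:list(world([.0005,y,z],ps)[0])
bot.move_linear(P(-.0515,.0665),None,.03);print(bot.current_force(),inv(bot.current_position()),bot.current_clock())
bot.dwell(.2);print(inv(bot.current_position()))
look("w7")
# gate angle from top camera
t=optics.camera_info("top");T=optics.grab_frame("top");h=cv2.cvtColor(T,cv2.COLOR_RGB2HSV)
M=(h[...,0]>18)&(h[...,0]<32)&(h[...,1]>170)&(h[...,2]>90);M[:225]=0;M[310:]=0;M[:,:270]=0;M[:,350:]=0
ys,xs=np.where(M);q=np.array([inv(unproj(t,(a,b),.057)) for a,b in zip(xs,ys)])
v=cv2.fitLine(q[:,:2].astype(np.float32),cv2.DIST_HUBER,0,.01,.01).ravel();print("gate",v,len(q),q.min(0),q.max(0),"ang",np.arctan2(v[0],v[1]))
for y in [0,np.pi/2,-np.pi/2]:
    for p in([.052,-.12,.08],[-.018,-.05,.08]):
        qq=bot.solve_ik(list(world(p,ps)[0]),list(down(ps[2]+y)));print(y,qq if qq is None else np.array(qq))
print(bot.current_qpos())
E
```

```text
[0.1979 0.0659 0.0652] [ 0.0005 -0.0512  0.0665] 21.175
[ 0.0005 -0.0515  0.0665]
red [302  96  43   7 184] [322.9293  97.8641] [-0.0002  0.0395  0.06  ]
red area at 322: [96 97 98 99] blue [  9 103] mouth top row [ 91.7262  96.217  101.4559]
gate [ 0.1534 -0.9882  0.0468 -0.108 ] 10 [ 0.0444 -0.1115  0.057 ] [ 0.0495 -0.1036  0.057 ] ang 2.9875624
0 [-0.2993  0.5908  0.3431  1.8334 -0.2743  0.7638  0.3556]
0 [-0.4369  0.4838  0.3494  2.0283 -0.2589  0.6712  0.2456]
1.5707963267948966 [ 0.0102  0.5681 -0.0774  1.8106  0.0601  0.7652  1.6383]
1.5707963267948966 [-0.0998  0.4635 -0.077   2.0052  0.0551  0.6748  1.5251]
-1.5707963267948966 [-0.5762  0.7009  0.7551  1.8518 -0.6317  0.8457 -0.9056]
-1.5707963267948966 [-0.7406  0.5894  0.7677  2.0466 -0.6071  0.7432 -0.9965]
[-0.42    0.5293  0.3369  1.9904 -0.2739  0.6651  0.2571]
```

```bash
python3 - <<'E'
from h import *
w=json.load(open("w2.json"))
pv=inv(unproj(w,(503.6,166.7),.057));print(pv)
im=cv2.imread("pics/w2.png")
h=cv2.cvtColor(im,cv2.COLOR_BGR2HSV);M=(h[...,0]>18)&(h[...,0]<32)&(h[...,1]>170)&(h[...,2]>90);M[:140]=0;M[300:]=0;M[:,:460]=0;M[:,530:]=0
q=np.array([inv(unproj(w,(b,a),.057)) for a,b in zip(*np.where(M))])
v=cv2.fitLine(q[:,:2].astype(np.float32),cv2.DIST_HUBER,0,.01,.01).ravel();print(v,"ang",np.arctan(v[0]/v[1]))
for a in(0,.05,.1,.15):print(a,proj(w,world([[.052-.07*np.sin(a),-.05-.07*np.cos(a),z] for z in(.058,.082)],ps)).ravel())
K=(im.max(2)<45);K[:240]=0;K[300:]=0;K[:,:465]=0;K[:,520:]=0
ys,xs=np.where(K);print(xs.min(),xs.max(),ys.min(),ys.max(),xs.mean(),ys.mean())
E
```

```text
[ 0.0518 -0.0498  0.057 ]
[ 0.0971  0.9953  0.0482 -0.076 ] ang 0.0972528
0 [490.8912 265.7095 507.7813 278.0206]
0.05 [486.0728 265.5793 502.4809 277.8787]
0.1 [481.2955 265.2209 497.229  277.4882]
0.15 [476.5687 264.635  492.0354 276.8496]
475 503 260 283 489.4681933842239 271.3460559796438
```

Ring centre is about at the mouth plane (4 mm band, roughly half visible). The gate is at about 0.097 rad. I'll grip the peg lightly and swing it along its arc.

```bash
python3 - <<'E'
from h import *
pv=np.array([.052,-.05])
def pose(a,z): return list(world([pv[0]-.07*np.sin(a),pv[1]-.07*np.cos(a),z],ps)[0]),list(down(ps[2]-a))
p=bot.current_position()
bot.move_linear(list(world([.0005,-.062,.0665],ps)[0]),None,.05)
bot.move_linear(list(world([.0005,-.062,.13],ps)[0]),None,.2)
a0=.097
bot.reach(*pose(a0,.13));set_gripper(.36)
bot.move_linear(*pose(a0,.080),.12);print(bot.current_force(),bot.current_clock())
set_gripper(0,5);print("w mm",bot.current_width()*88,bot.current_force())
for a in np.linspace(a0,1.50,9)[1:]:
    bot.move_linear(*pose(a,.080),.04);F=bot.current_force()
    if np.linalg.norm(F)>10:print("F",a,F)
    if np.linalg.norm(F)>25:break
for a in np.arange(1.51,1.60,.01):
    bot.move_linear(*pose(a,.080),.01);bot.dwell(.05);F=bot.current_force();f=F@R.from_euler('z',ps[2]).apply([np.cos(a),-np.sin(a),0]);print(round(a,3),F,f)
    if f>8:break
print(inv(bot.current_position()),bot.current_width()*88,bot.current_clock())
E
```

```text
[ 0.3787  0.0844 -0.5498] 23.925
w mm 10.077273847360253 [ 0.1818 -0.2785  1.5344]
1.51 [1.8366 0.0255 5.8026] 0.38816270674791653
1.52 [2.1154 0.6277 3.6321] -0.15800244617237397
1.53 [3.256  0.9133 5.1416] -0.22533467635779186
1.54 [4.6068 0.1424 4.942 ] 0.7611147297158913
1.55 [5.4145 0.9068 4.2684] 0.11456370467702473
1.56 [5.2458 1.3286 4.3035] -0.38526415222601623
1.57 [4.2999 0.2378 4.4502] 0.4793535111696449
1.58 [5.5009 0.2271 4.0897] 0.6346925615691599
1.59 [ 5.5227 -2.1091  2.8766] 2.8942589580788964
1.6 [ 6.0898 -3.695   3.5788] 4.490964188615932
[-0.0176 -0.0499  0.0802] 9.620686426568197 31.0667
```

```bash
python3 - <<'E'
from h import *
set_gripper(.3);print(bot.current_force())
p=bot.current_position();bot.move_linear([p[0],p[1],.14],None,.15)
bot.reach(list(world([0,-.035,.14],ps)[0]),list(down(ps[2])));bot.dwell(.2)
im,i=look("w8");print(bot.current_clock())
h=cv2.cvtColor(im,cv2.COLOR_RGB2HSV);M=(h[...,0]>18)&(h[...,0]<32)&(h[...,1]>170)&(h[...,2]>60);M[:150]=0;M[320:]=0;M[:,:300]=0;M[:,450:]=0
q=np.array([inv(unproj(i,(b,a),.057)) for a,b in zip(*np.where(M))]);
print(len(q),q.min(0) if len(q) else'',q.max(0) if len(q) else '')
# needle rows
d=proj(i,world([[0,.0825,.082]],ps))[0];print("dial",d);r,c=int(d[1]),int(d[0])
D=im.max(2)[r-9:r+10,:].astype(int)
for cc in range(c-32,c-10,4):
    col=D[:,cc];print(cc,np.where(col<60)[0]+r-9, end=' | ')
bot.reach(list(world([0,-.2,.25],ps)[0]),list(down(ps[2])))
t=optics.camera_info("top");T=optics.grab_frame("top");cv2.imwrite("pics/t9.png",T[:,:,::-1]);s0=cv2.imread("pics/top0.png")[:,:,::-1]
h=cv2.cvtColor(T,cv2.COLOR_RGB2HSV);M=(h[...,0]>18)&(h[...,0]<32)&(h[...,1]>150)&(h[...,2]>80);M[:225]=0;M[310:]=0;M[:,:270]=0;M[:,350:]=0
q=np.array([inv(unproj(t,(b,a),.057)) for a,b in zip(*np.where(M))])
if len(q)>5:
    v=cv2.fitLine(q[:,:2].astype(np.float32),cv2.DIST_HUBER,0,.01,.01).ravel();print("\ntop gate",len(q),q.min(0),q.max(0),v)
print(bot.current_clock())
E
```

```text
[0.5492 0.9271 0.2406]
red [290  51  14   4  22] [294.4545  53.2727] [-0.0174  0.0889  0.06  ]
red [310 141  28   1  28] [323.5 141. ] [-0.0004  0.0393  0.06  ]
red area at 322: [141] blue [  0 139] mouth top row [139.6276 139.8167 143.1516]
33.5333
1500 [-0.0167 -0.0574  0.057 ] [ 0.059  -0.0402  0.057 ]
dial [324.3197  56.4005]
292 [62] | 296 [51 52 53 61] | 300 [51 52 53] | 304 [51 52 53] | 308 [51 52 53] | 312 [51 52 53] | 
top gate 99 [-0.0112 -0.0537  0.057 ] [ 0.0578 -0.0411  0.057 ] [ 1.      0.0035  0.0267 -0.0478]
34.3917
```

```bash
python3 -c "
from workcell import sign_off;print(sign_off())"
```

```text
the job is handed in; nothing more can be done
None
```

The job is done and handed in at about 34 s of robot time. The platform is level with the needle on the red mark, the red ring is at the bore's mouth (at most about 0.6 mm inside), and the gate is fully across. I did not touch the blue-ringed tube or anything else, though I made no final picture check of those.

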